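# Release the cash drawer with the pin

### The job

The power is off at the pastry counter and the cash drawer is locked shut. Take the release pin from its stand, push it down through the small hole in the top of the drawer's case until the drawer springs open, then put the pin back upright in its stand, fully down, and let go. Leave the price sign, the dessert cup and the log cake where they stand, upright.

Things in the scene. Friction and masses are not known exactly. Their poses are not given: they have to be found in the camera images.
- case: grey metal case of the cash drawer, fixed, 300 (x) x 280 (y) x 110 mm high. Origin: centre of its underside, on the counter; z up. The drawer's dark front closes its -x side (its own -x), and when released the drawer slides out along the case's own -x by up to 90 mm, so keep that space clear.
- hole (a point): centre of the access hole, level with the case's flat top (110 mm above the counter), 60 mm towards -x and 40 mm towards -y of the case's centre in its own frame; round, 21 mm diameter, through a plate 8 mm thick, framed by a flat square steel bezel 40 mm wide. Pin tip 40 to 43 mm below this point trips the hidden catch; at 48 mm the pin's collar meets the case top.
- catch (a joint): tilt of the hidden steel seesaw catch, rad: 0 at rest, holding the drawer. Its press end lies under the hole, its face 35 mm below the case top; pushed down 5 to 8 mm (about 0.16 rad, 3 to 8 N) its other end tips up and lets the drawer go. It springs back by itself and can tilt to 0.45, farther than the pin can push it.
- drawer (a joint): how far the drawer is out, m: 0 shut and latched, 0.09 fully out. A spring drives it out in about half a second once released; it cannot be pulled out while latched.
- pin: release pin, loose, about 120 g (varies), 112 mm long, round about z, upright. Origin: its tip, the lower end; z runs up to the handle. Steel shank 10 mm diameter from z = 0 to 48 mm (the last 5 mm taper to 6 mm), steel collar 36 mm diameter from 48 to 56 mm, dark wooden handle 24 mm diameter from 56 to 112 mm, gripped from above. The collar is the stop: fully down it rests on the top.
- stand: black square block, fixed, 90 x 90 x 60 mm high, origin at the centre of its underside. The pin stands in its hole at the start, its collar resting on the block's top (pin tip then 12 mm above the counter).
- stand_hole0 (a point): centre of the mouth of the stand's hole, at its top (60 mm above the counter); round, 21 mm diameter, 54 mm deep.
- sign: blank black price sign, loose, 90 mm wide (y), 75 mm high, on a 30 x 75 mm wooden foot; origin at the centre of its underside. Bystander.
- dessert: round amber dessert cup with a white lid, loose, 80 mm diameter, 70 mm high; origin at the centre of its underside. Bystander.
- log: pale log cake on a gold board, loose, 200 (x) x 90 (y) mm, 96 mm high; origin at the centre of its underside. Bystander.
Mind the look-alikes: they are no part of the job. Leave any pink or red look-alike of the stand alone.

How it is judged (in metres and radians):
On the way:
1. the drawer comes out by 15 mm while the pin's tip is down inside the access hole (value of joint drawer above 0.015 m and horizontal distance between pin and hole below 0.015 m and z of pin in the frame of hole below -0.008 m), for 0.02 s.
At the end, for the whole second after the job is handed in: the drawer is out by more than 60 mm; the pin stands at rest in its stand, tip within 12 mm of the hole's axis and within 4 mm of fully down, less than 0.1 rad off vertical; sign, dessert cup and log cake are within 30 mm of where they began and upright within 0.2 rad (value of joint drawer above 0.06 m and horizontal distance between pin and stand_hole0 below 0.012 m and z of pin in the frame of stand below 0.016 m and angle between pin's own z axis and vertical below 0.1 rad and linear speed of pin below 0.02 m/s and distance of each of sign, dessert, log from where it was at the start of the episode below 0.03 m and angle between each of sign, dessert, log's own z axis and vertical below 0.2 rad); the robot touches nothing.
It fails at once if the sign, the dessert cup or the log cake is shoved 60 mm or tipped over (distance of any of sign, dessert, log from where it was at the start of the episode above 0.06 m or angle between any of sign, dessert, log's own z axis and vertical above 0.6 rad).
It also fails if it takes over 46 s, if anything falls off the work surface, if the arm or the gripper's body presses on something with over 40 N, if the wrist force passes 120 N, or if a joint passes its speed limit or range.

### The arm

A 6-joint arm with a two-finger parallel gripper is mounted at the origin on the work surface. World frame = base frame: x ahead of the robot, y to its left, z up, the work surface at z = 0. Lengths are in m, angles in degrees, forces in N, time in s.
With the tool pointing down it reaches from about 0.325 to 0.85 m from the base axis. Payload 15.5 kg.
Tool frame: the origin (TCP) lies midway between the tips of the shut fingers; the grasp point (between the pads) lies 19 mm behind it; y points along the fingers, x is the direction in which the jaws open and shut, and the axes are right-handed (so a half turn about y gives the same grasp; the last joint's range is limited). The gripper opens to 91 mm and grips with 3 to 60 N. Pads are 32 mm wide; open, the fingers measure 118 mm over their backs; the gripper's body (76 mm by 178 mm) begins 60 mm behind the grasp point.
Start: joints at [-78.925, 28.281, 77.091, -0, 74.628, -5.472], TCP at [0.178, -0.599, 0.214] pointing down, gripper open.
Joint ranges: [-166.48, 166.48], [-47.26, 123.95], [12.59, 153.08], [-70.14, 250.14], [6.76, 159.57], [-176.63, 176.63]. Speed limits (degrees/s): [108.29, 108.29, 147.25, 172.46, 172.46, 172.46].

### API

Orientations are given as a 3x3 rotation matrix whose columns are the frame's x, y, z axes.
In Python, from bench import ctrl gives the robot as it stands. The module is installed in compiled form; this text tells all that it offers. Calls block until the motion is done:
- ctrl.goto(position, orientation): joint-space move of the TCP to a pose.
- ctrl.move_l(position, vel=0.15, ori=None, contact_N=None): straight line of the TCP; ori=None keeps the orientation; vel is the mean speed in m/s. With contact_N (N) it stops when the force on the tool has changed by that much, and returns True; else False.
- ctrl.movej(angles): joint-space move.
- ctrl.command_gripper(opening): opening from 0.0 (shut) to 1.0 (fully open); the grip force is fixed at half the most; returns when the fingers have stopped.
- ctrl.sleep(seconds).
- ctrl.ik(position, orientation): joint angles nearest the present ones, or None.
- ctrl.read_camera(name): name is "side" or "top"; returns the picture (384x512x3 uint8, blue, green, red); there is no depth.
- ctrl.camera_params(name): a dict with "fx", "fy", "cx", "cy" (pixels), "D" ([k1, k2, p1, p2, k3] as OpenCV has them; the pictures are not rectified), "pose" (4x4, takes a point from camera to world coordinates). Camera axes: x right, y up, looking along -z (the intrinsics and any distortion apply to the point x, -y, -z); pixel columns grow to the right and rows downward; lengths in m; the calibration is good to about 2 mm. A picture is of the moment at which its call begins. camera_params takes no time and is no camera call.
A pose or a line that the arm cannot do raises ctrl.MotionError and nothing moves.
- ctrl.sign_off(): hands the job in, once; it reports no verdict.
Readings, each from a call of its own:
- ctrl.current_t(): time.
- ctrl.current_q(): joint angles.
- ctrl.current_dq(): joint speeds.
- ctrl.current_effort(): joint torques, N m.
- ctrl.current_tool_pos(): TCP position.
- ctrl.current_eef_rot(): TCP orientation.
- ctrl.current_contact_force(): force on the tool from outside, world axes, zero at the start.
- ctrl.current_wrist_torque(): the same for the moment, N m.
- ctrl.current_grip_width(): opening from 0.0 (shut) to 1.0 (fully open).
Only numpy, scipy, OpenCV 4.12 (cv2) and the standard library are available. Lean on these libraries where they do the work, as an engineer would, in place of code of your own. Each camera call takes 0.05 s, during which the arm holds its last target.

## Working session

There is one attempt and no reset: what is moved stays moved. The work goes in short steps, each a Python script; the robot and the scene stay as the last script left them, time stands still between calls to the robot, and variables do not carry over. Pictures are saved under pics/ and viewed, and the job is handed in when it is done.

```bash
mkdir -p pics
python3 - <<'E'
from bench import ctrl
import cv2
for n in("top","side"):
    cv2.imwrite(f"pics/{n}0.png",ctrl.read_camera(n)); p=ctrl.camera_params(n); print(n,p)
print(ctrl.current_t(),ctrl.current_eef_rot(),ctrl.current_contact_force())
E
```

```text
top {'fx': 406.188467831746, 'fy': 406.188467831746, 'cx': 248.46631390456045, 'cy': 190.18411543997428, 'D': array([-0.00761077,  0.        ,  0.        ,  0.        ,  0.        ]), 'pose': array([[ 2.53171276e-03,  9.86098813e-01, -1.66140666e-01,
         2.88051537e-01],
       [-9.99966577e-01,  3.78803779e-03,  7.24537505e-03,
        -8.52198122e-04],
       [ 7.77400286e-03,  1.66116769e-01,  9.86075445e-01,
         1.42885844e+00],
       [ 0.00000000e+00,  0.00000000e+00,  0.00000000e+00,
         1.00000000e+00]])}
side {'fx': 364.67941921388126, 'fy': 364.67941921388126, 'cx': 257.50400794396694, 'cy': 186.74753840653668, 'D': array([-0.10173534,  0.        ,  0.        ,  0.        ,  0.        ]), 'pose': array([[-0.8166717 ,  0.40481011, -0.41131023,  0.00179741],
       [-0.57700191, -0.58606505,  0.56885547,  0.64739017],
       [-0.01077611,  0.70189496,  0.71219895,  0.93712753],
       [ 0.        ,  0.        ,  0.        ,  1.        ]])}
0.1 [[ 2.84802800e-01 -1.90122598e-04  9.58586109e-01]
 [-9.58585482e-01  1.10477288e-03  2.84802833e-01]
 [-1.11316739e-03 -9.99999372e-01  1.32393647e-04]] [-0.29806439 -0.285591   -0.05676184]
```

View pics/top0.png

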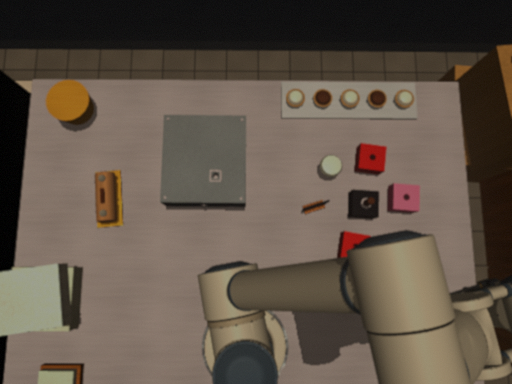

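View pics/side0.png

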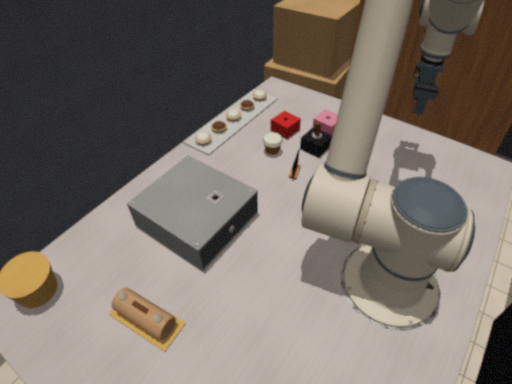

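```bash
cat > h.py <<'E'
from bench import ctrl
import numpy as np, cv2
def ray(n,u,v):
    p=ctrl.camera_params(n);K=np.array([[p['fx'],0,p['cx']],[0,p['fy'],p['cy']],[0,0,1]])
    a=cv2.undistortPoints(np.array([[[u,v]]],float),K,p['D'])[0,0]
    d=p['pose'][:3,:3]@np.array([a[0],-a[1],-1.]);return p['pose'][:3,3],d
def at_z(n,u,v,z):
    o,d=ray(n,u,v);return o+d*(z-o[2])/d[2]
def proj(n,P):
    p=ctrl.camera_params(n);K=np.array([[p['fx'],0,p['cx']],[0,p['fy'],p['cy']],[0,0,1]])
    c=(np.atleast_2d(P)-p['pose'][:3,3])@p['pose'][:3,:3]*np.array([1,-1,-1])
    return cv2.projectPoints(c,np.zeros(3),np.zeros(3),K,p['D'])[0][:,0]
def tri(pts):
    A=np.zeros((3,3));b=np.zeros(3)
    for n,u,v in pts:
        o,d=ray(n,u,v);d=d/np.linalg.norm(d);M=np.eye(3)-np.outer(d,d);A+=M;b+=M@o
    return np.linalg.solve(A,b)
def crop(img,x,y,w,h,s,fn):
    cv2.imwrite(fn,cv2.resize(img[y:y+h,x:x+w],None,fx=s,fy=s,interpolation=cv2.INTER_CUBIC))
E
python3 - <<'E'
from h import *
t=cv2.imread("pics/top0.png");s=cv2.imread("pics/side0.png")
crop(t,300,140,130,120,5,"pics/t_st.png");crop(t,155,105,100,110,5,"pics/t_case.png")
crop(s,260,100,100,90,6,"pics/s_st.png");crop(s,125,155,140,115,5,"pics/s_case.png")
E
```

```text
(no output)
```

View pics/t_st.png

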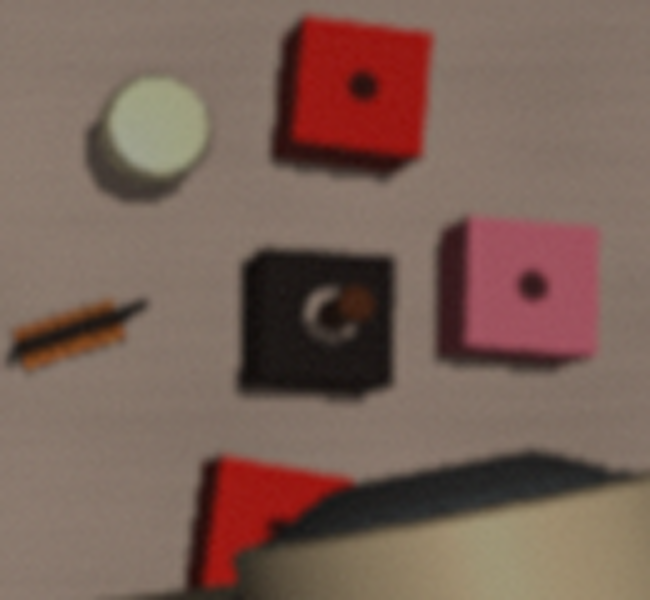

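View pics/t_case.png

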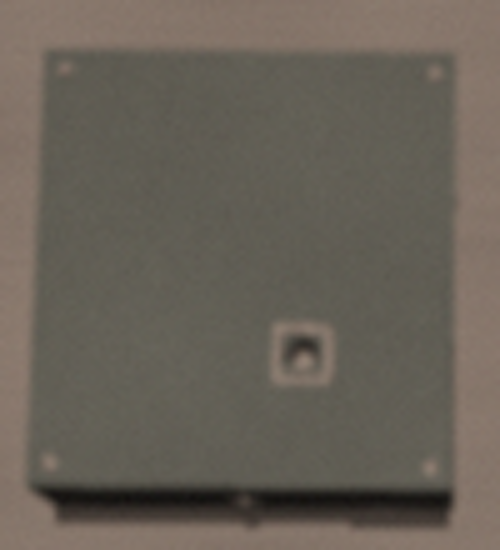

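View pics/s_st.png

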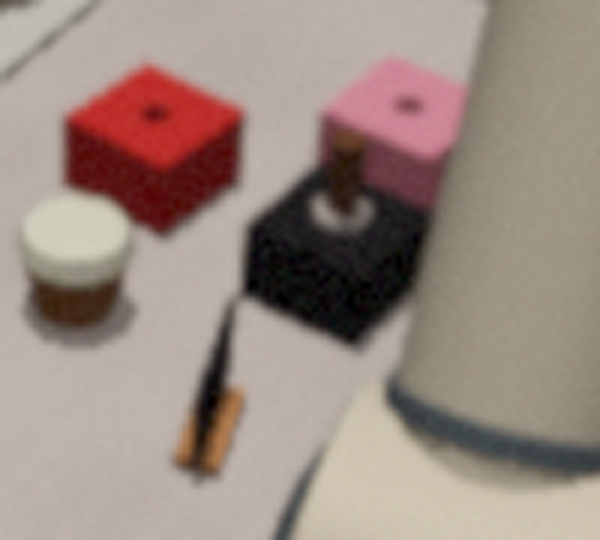

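View pics/s_case.png

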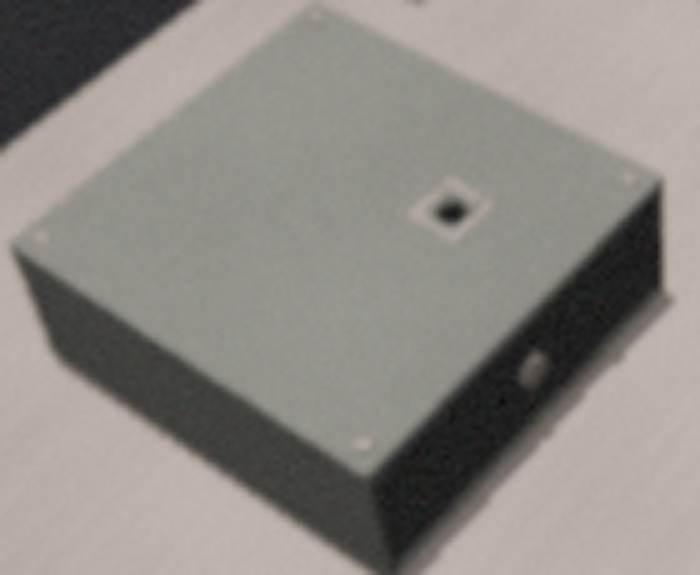

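Run:
```python
from h import *
np.set_printoptions(precision=4,suppress=True)
f=lambda u,v,x,y,s:(x+(u+.5)/s-.5,y+(v+.5)/s-.5)
T=lambda u,v:f(u,v,300,140,5);C=lambda u,v:f(u,v,155,105,5)
S=lambda u,v:f(u,v,260,100,6);D=lambda u,v:f(u,v,125,155,5)
print("hole",at_z("top",*C(302,354),.11),at_z("side",*D(450,211),.11),tri([("top",*C(302,354)),("side",*D(450,211))]))
k=[at_z("top",*C(*c),.11) for c in((45,50),(455,53),(452,487),(30,485))]
for a in k:print("corner",a)
k2=[at_z("side",*D(*c),.11) for c in((12,245),(310,3),(663,180),(370,477))]
for a in k2:print("corner side",a)
for K in (k,):
  c=np.mean(k,0);print("centre",c)
print("collar",at_z("top",*T(333,313),.068),at_z("side",*S(342,210),.068))
print("handle",at_z("top",*T(358,302),.124),at_z("side",*S(348,140),.124),tri([("top",*T(358,302)),("side",*S(348,140))]))
print("stand top c",[at_z("top",*T(*c),.06)[:2] for c in((270,252),(394,257),(390,380),(264,378))])
print("dessert",at_z("top",*T(157,127),.07),at_z("side",*S(78,230),.07))
print("sign",at_z("top",*T(10,358),.075),at_z("top",*T(145,302),.075))
print("log",at_z("top",105,198,.09))
```

```text
hole [0.5595 0.1004 0.11  ] [0.564  0.0984 0.11  ] [0.5597 0.1008 0.1143]
corner [0.7694 0.2783 0.11  ]
corner [ 0.7687 -0.0001  0.11  ]
corner [0.471  0.0007 0.11  ]
corner [0.4713 0.2769 0.11  ]
corner side [0.7703 0.2768 0.11  ]
corner side [0.774  0.0012 0.11  ]
corner side [0.4704 0.0012 0.11  ]
corner side [0.4719 0.2771 0.11  ]
centre [0.6201 0.139  0.11  ]
collar [ 0.4776 -0.4102  0.068 ] [ 0.4789 -0.4116  0.068 ]
handle [ 0.477 -0.41   0.124] [ 0.48   -0.4099  0.124 ] [ 0.4781 -0.4091  0.1251]
stand top c [array([ 0.5207, -0.3712]), array([ 0.5176, -0.4563]), array([ 0.4329, -0.4493]), array([ 0.434 , -0.3636])]
dessert [ 0.6058 -0.2941  0.07  ] [ 0.6072 -0.2939  0.07  ]
sign [ 0.4453 -0.1892  0.075 ] [ 0.4836 -0.2812  0.075 ]
log [0.4854 0.4664 0.09  ]
```

```bash
cat >> h.py <<'E'
R=np.array([[0,0,1.],[-1,0,0],[0,-1,0]])
E
python3 - <<'E'
from h import *
np.set_printoptions(precision=4,suppress=True)
P=[.478,-.410]
ctrl.goto(P+[.20],R); ctrl.move_l(P+[.081],vel=.12,contact_N=15)
print(ctrl.current_t(),ctrl.current_tool_pos(),ctrl.current_contact_force())
ctrl.command_gripper(0.0)
print(ctrl.current_t(),ctrl.current_grip_width()*91,ctrl.current_contact_force())
print(ctrl.move_l(P+[.17],vel=.12))
for n in("top","side"):cv2.imwrite(f"pics/{n}1.png",ctrl.read_camera(n))
print(ctrl.current_t(),ctrl.current_tool_pos(),ctrl.current_grip_width()*91,ctrl.current_contact_force())
s=cv2.imread("pics/side1.png");crop(s,260,60,120,110,6,"pics/s1.png")
E
```

```text
2.575 [ 0.4783 -0.4104  0.0817] [-0.537  -0.2219  0.5511]
3.6167 23.357355337701595 [ 0.4255 -0.1903  0.0552]
False
4.6083 [ 0.4776 -0.4096  0.169 ] 23.421453959226373 [ 0.0167 -0.2282 -1.2071]
```

View pics/s1.png

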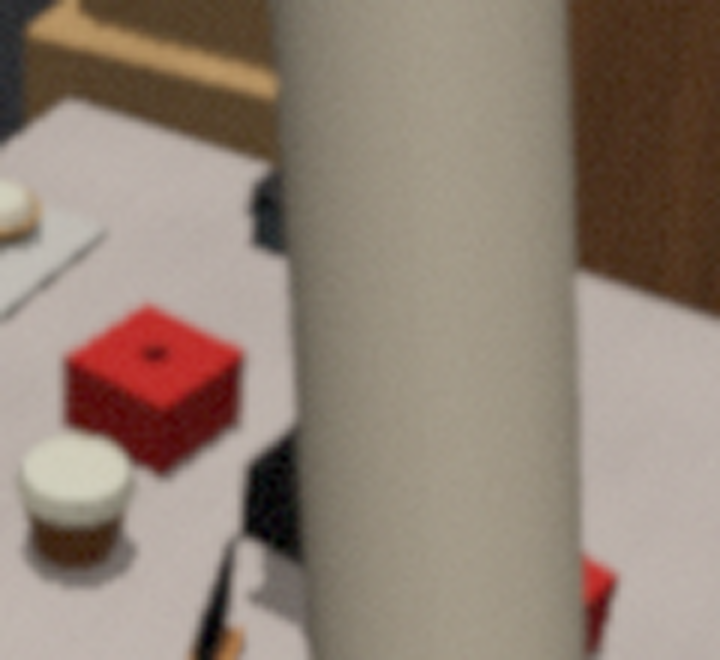

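Run:
```python
from h import *
np.set_printoptions(precision=4,suppress=True)
ctrl.move_l([.478,-.41,.28],vel=.2)
H=[.560,.0998]
ctrl.goto(H+[.28],R);ctrl.move_l(H+[.205],vel=.12);ctrl.sleep(.2)
for n in("top","side"):cv2.imwrite(f"pics/{n}2.png",ctrl.read_camera(n))
print(ctrl.current_t(),ctrl.current_tool_pos(),ctrl.current_eef_rot(),ctrl.current_grip_width()*91,ctrl.current_contact_force())
s=cv2.imread("pics/side2.png");crop(s,125,100,140,115,5,"pics/s2.png")
crop(cv2.imread("pics/top2.png"),155,105,100,110,5,"pics/t2.png")
p=ctrl.current_tool_pos()
print(proj("side",[p+[0,0,-.069],p+[0,0,-.021],p+[0,0,-.013],[.56,.0998,.11]]))
```

```text
8.2583 [0.5602 0.0998 0.2055] [[-0.      0.0008  1.    ]
 [-1.      0.0001 -0.    ]
 [-0.0001 -1.      0.0008]] 23.420666698775737 [ 0.042  -0.0831 -0.3542]
[[214.4307 191.6667]
 [212.8941 180.4343]
 [212.6294 178.493 ]
 [215.2969 197.5953]]
```

View pics/s2.png

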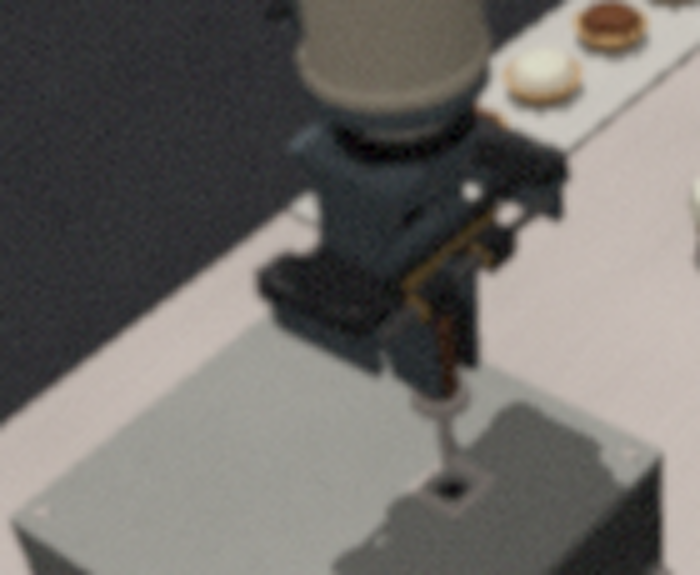

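View pics/t2.png

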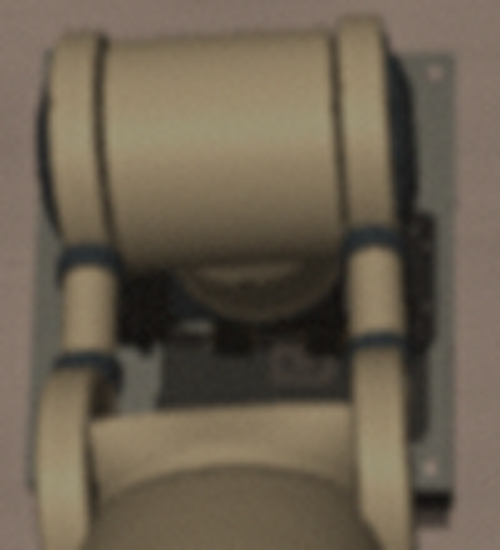

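Run:
```python
from h import *
np.set_printoptions(precision=4,suppress=True)
H=[.561,.0995]
ctrl.move_l(H+[.190],vel=.1)
c=ctrl.move_l(H+[.150],vel=.06,contact_N=8)
print(c,ctrl.current_t(),ctrl.current_tool_pos(),ctrl.current_contact_force())
if not c:
    c=ctrl.move_l(H+[.1340],vel=.04,contact_N=30)
    print(c,ctrl.current_t(),ctrl.current_tool_pos(),ctrl.current_contact_force())
    ctrl.sleep(.7)
for n in("top","side"):cv2.imwrite(f"pics/{n}3.png",ctrl.read_camera(n))
print(ctrl.current_t(),ctrl.current_tool_pos(),ctrl.current_grip_width()*91,ctrl.current_contact_force())
crop(cv2.imread("pics/side3.png"),125,130,160,140,5,"pics/s3.png")
```

```text
False 9.375 [0.5612 0.0995 0.1502] [ 0.8874  0.6358 -1.1053]
False 9.925 [0.5612 0.0995 0.1341] [0.4429 1.0392 3.177 ]
10.725 [0.5611 0.0995 0.134 ] 23.51357066926979 [1.9379 0.6142 3.2547]
```

View pics/s3.png

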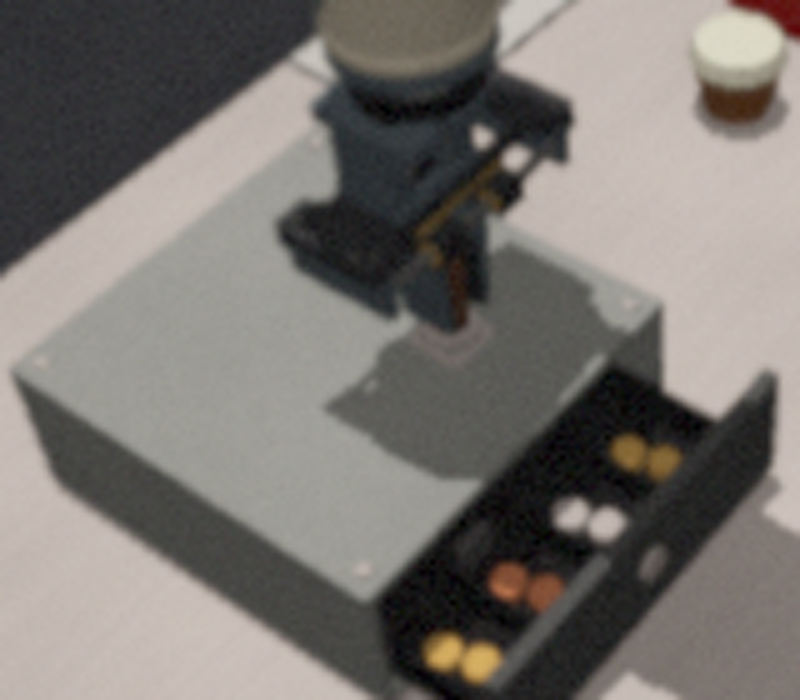

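Run:
```python
from h import *
np.set_printoptions(precision=4,suppress=True)
ctrl.move_l([.561,.0995,.28],vel=.15)
P=[.4775,-.4102]
ctrl.goto(P+[.28],R);ctrl.move_l(P+[.145],vel=.15);ctrl.sleep(.2)
for n in("top","side"):cv2.imwrite(f"pics/{n}4.png",ctrl.read_camera(n))
print(ctrl.current_t(),ctrl.current_tool_pos(),ctrl.current_grip_width()*91,ctrl.current_contact_force())
crop(cv2.imread("pics/side4.png"),260,60,120,110,6,"pics/s4.png")
crop(cv2.imread("pics/top4.png"),300,140,130,120,5,"pics/t4.png")
```

```text
15.075 [ 0.4776 -0.4104  0.1455] 23.31125669320656 [ 0.1096 -0.1945 -0.9667]
```

View pics/t4.png

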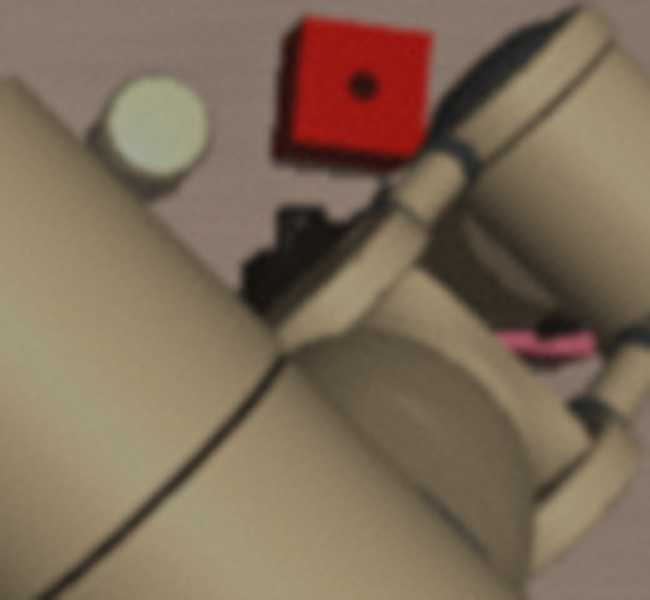

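View pics/s4.png

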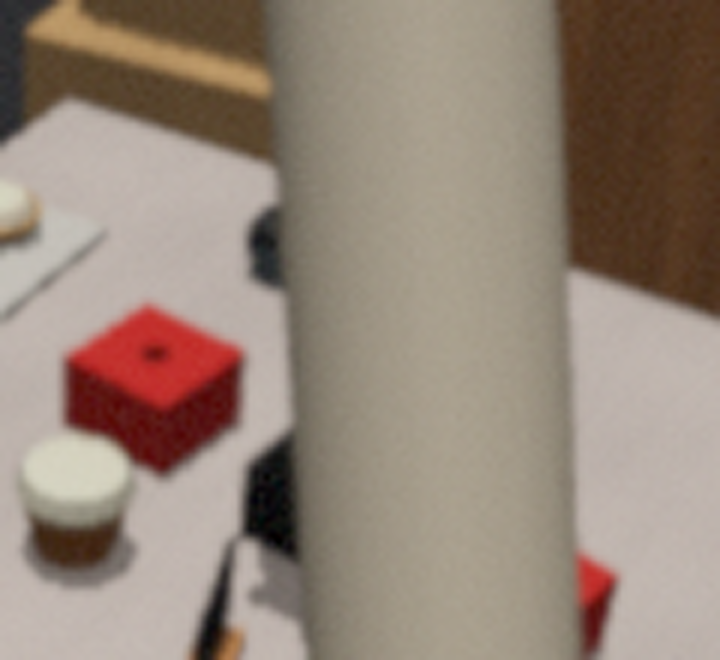

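Both views show the pin hidden behind the arm over the black stand, while the cup and sign stand where they were. I will descend guarded by contact force.

Run:
```python
from h import *
np.set_printoptions(precision=4,suppress=True)
P=[.4775,-.4102]
c=ctrl.move_l(P+[.105],vel=.06,contact_N=8)
print(c,ctrl.current_t(),ctrl.current_tool_pos(),ctrl.current_contact_force())
if not c:
    c=ctrl.move_l(P+[.0785],vel=.03,contact_N=8)
    print(c,ctrl.current_t(),ctrl.current_tool_pos(),ctrl.current_contact_force(),ctrl.current_wrist_torque())
```

```text
False 15.8917 [ 0.4776 -0.4103  0.1052] [-0.9481  0.5607 -1.5098]
True 16.6417 [ 0.4773 -0.41    0.0808] [1.1155 1.6861 5.5538] [ 0.1077 -0.0308  0.0078]
```

Run:
```python
from h import *
np.set_printoptions(precision=4,suppress=True)
ctrl.command_gripper(1.0)
ctrl.move_l([.4775,-.4102,.24],vel=.15)
ctrl.movej([-78.925, 28.281, 77.091, 0, 74.628, -5.472]);ctrl.sleep(.3)
for n in("top","side"):cv2.imwrite(f"pics/{n}5.png",ctrl.read_camera(n))
print(ctrl.current_t(),ctrl.current_grip_width(),ctrl.current_contact_force())
crop(cv2.imread("pics/side5.png"),260,100,100,90,6,"pics/s5.png")
crop(cv2.imread("pics/top5.png"),300,140,130,120,5,"pics/t5.png")
```

```text
20.7 1.0004104438294472 [0.1089 0.9609 0.0932]
```

View pics/s5.png

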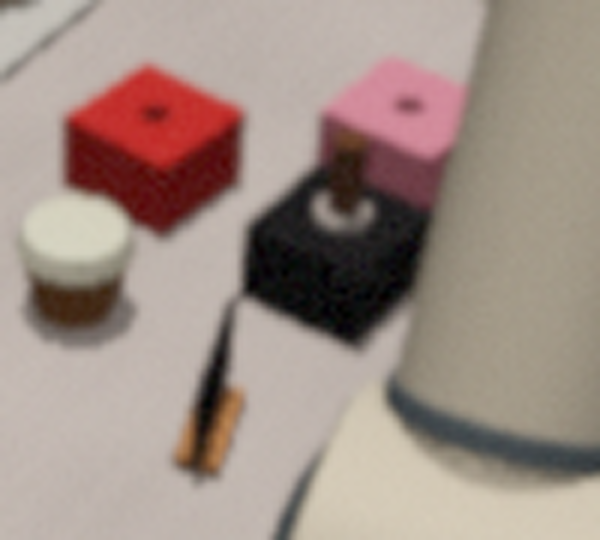

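View pics/t5.png

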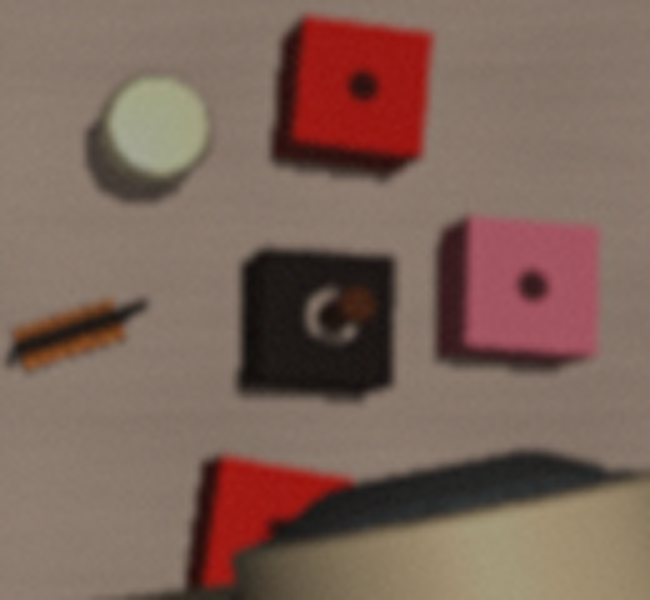

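View pics/top5.png

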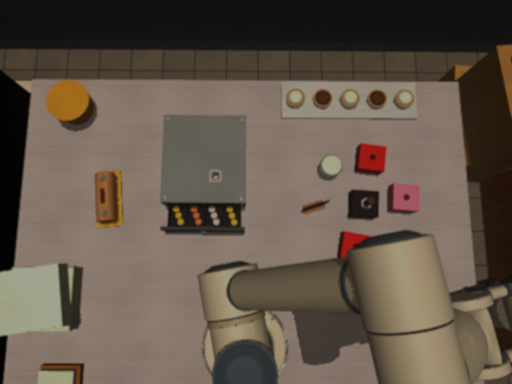

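The pin is back exactly as in the first pictures: collar at about (367,203) and handle at about (371,200) in the top view. The drawer front has moved from row 205 to row 231, about 90 mm out, and the bystanders haven't moved.

```bash
python3 -c "
from bench import ctrl
ctrl.sign_off();print(ctrl.current_t())"
```

```text
the job is handed in; nothing more can be done
the job is handed in; nothing more can be done
```

The drawer is open and the pin is back upright in its black stand. I handed the job in just after the last check, at 20.7 s of the 46 s allowed.

- **Opening the drawer:** I took the pin from the stand and pushed it about 45 mm down through the access hole at about 3–4 N. The drawer sprang out while the pin was still in the hole.
- **Returning the pin:** I lowered it back into the stand until the collar made contact, with the tool 0.0808 m above the counter against 0.0817 m when I gripped it. Then I let go and moved the arm clear.
- **Final pictures:** The drawer is out by about 90 mm. The pin stands upright in the same pixels as at the start. The sign, dessert cup and log cake have not visibly moved.

Two limits on these checks:
- The arm hid the pin in both cameras while it went back in, so I relied on force and height until the arm was clear.
- The two cameras disagreed by up to about 5 mm on the drawer hole's position, but the pin went in without touching the rim.

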